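# Feel for the hidden catch of the coil magazine

## Task

Open the grey spool magazine by its hidden catch: somewhere along the narrow groove in its front edge is a notch with the catch plate at its bottom, which can be found by running a closed fingertip lightly along the groove. Press the catch fully down with the fingertips so that the cover slides all the way open and stays open, then withdraw. Do not touch the cover itself, and leave the loose things on and around the magazine where they are.

Things in the scene. Friction and masses are not known exactly. Their poses are not given: they have to be found in the camera images.
- case: The magazine: grey box fixed to the bench, 200 (x) x 376 (y) x 45 mm tall; origin at the centre of its underside, z up, x from its front to its rear, y along its front edge, to the left. Along the front edge runs the release groove, open at the top; behind it is the spool box, closed by the cover.
- groove_mid (a point): Middle of the release groove, on its floor (30 mm above the bench, 15 mm below the walls' tops); axes as case. The groove is 44 mm wide in x (walls 6 mm thick) and 170 mm long in y. Its floor is rigid, flat black plastic except for one notch, 44 mm in x and 52 mm in y, whose centre lies anywhere from -50 to +50 mm along y (unknown, differs each time).
- groove_left (a point): Left (+y) end of the groove on its floor, 85 mm from groove_mid, at a solid end block of wall height. The notch is a 6 mm step down to the catch plate, of the same black plastic: a fingertip run along the floor under 2 to 4 N drops 6 mm once it is wholly inside the notch, and is then stopped by the notch's far end. Shut fingers up to 40 mm fit.
- groove_right (a point): Right (-y) end of the groove on its floor, 85 mm from groove_mid, at a solid end block like the left one.
- catch (a joint): The catch plate at the bottom of the notch (42 x 50 mm, top 24 mm above the bench as found): travel straight down in m, 0 as found, 0.008 fully down. Friction holds it: it holds under 5 N and moves down under 7 N or more; no return spring, it stays where it is left.
- cover (a joint): How far the cover has slid to the rear, in m: 0 shut, about 0.055 fully open. A linkage from the catch drives it at 6.9 times the travel of the catch, so both reach their ends together and stay there.
- cover_front (a point): Middle of the upper front edge of the cover, an aluminium plate 86 (x) x 242 (y) x 4 mm with three low ribs, over the spool box between two guide rails, its top 50 mm above the bench (ribs 52, rails 54), its front edge 26 mm behind the groove's centre line. Axes as case; it moves to the rear with cover. Not to be touched.
- weight_50: Bystander: small brass weight, 23 mm wide, 22 tall, standing on the left rear corner of the case; origin at the centre of its underside.
- mandrel: Bystander: stepped grey winding mandrel, 32 mm foot, 46 tall, standing on the right rear corner of the case; origin at the centre of its underside.
- spool_copper: Bystander: spool of copper wire, 62 mm wide, 56 tall, on the bench to the left of the case; origin at the centre of its underside.
- spool_empty: Bystander: empty pale spool, 40 mm wide, 50 tall, on the bench to the right of the case; origin at the centre of its underside.
- coil_jig: Bystander: black jig block with a steel top, 53 x 53 x 47 mm, on the bench to the right of the case, nearer the robot; origin at the centre of its underside.
- masking_roll: Bystander: roll of masking tape, 72 mm wide, 18 tall, lying on the bench to the left; origin at the centre of its underside.

How it is judged:
By the outcome, as a careful person would: the job done as asked, in the order asked, and still so for the second after the job is handed in, with the robot touching nothing.
It also fails if it takes over 54 s, if anything falls off the work surface, if the arm or the gripper's body presses on something with over 40 N, if the wrist force passes 120 N, or if a joint passes its speed limit or range.

## Robot

A 6-joint arm with a two-finger parallel gripper is mounted at the origin on a cart in front of the work surface, level with it; the furniture and walls round the work are solid. World frame = base frame: x ahead of the robot, y to its left, z up, the work surface at z = 0. Lengths are in mm, angles in rad, forces in N, time in s.
With the tool pointing down it reaches from about 275 to 875 mm from the base axis. Payload 12.5 kg.
Tool frame: the origin (TCP) lies on the centre line of the jaws, within the pads' length; the fingertips stand 14 mm ahead of it and the grasp point (between the pads) lies 5 mm behind it; z points along the fingers, y is the line along which they close (so a half turn about z gives the same grasp; the last joint's range is limited). The gripper opens to 85 mm and grips with 20 to 120 N. Pads are 22 mm wide; open, the fingers measure 114 mm over their backs; the gripper's body (76 mm by 85 mm) begins 54 mm behind the grasp point. The pads swing forward as they close: fully open they stand 13 mm farther back than shut.
Start: joints at [-1.33, 0.351, 1.652, -0, 1.139, -0.085], TCP at [176.056, -521.046, 245.29] pointing down, gripper open.
Joint ranges: [-2.75, 2.75], [-0.79, 2.1], [0.01, 2.65], [-1.57, 4.71], [0.07, 3.14], [-2.87, 2.87]. Speed limits (rad/s): [2.22, 2.22, 2.79, 3.14, 3.14, 3.14].

## Interface

Orientations are given as a unit quaternion [x, y, z, w].
In Python, from bench import bot gives the robot as it stands.
- The arm moves only by the tool step_arm, never from a script. Its argument "plan" is a list that holds one entry, the list of rows, each a list of 4 numbers: the shift along the tool's x, y, z as a fraction of full scale, then the turn about the tool's z as a fraction of full scale. A call has 1 to 8 rows; each row is the pose to reach, as a shift and turn from the pose commanded when the call began, along the tool's axes at that moment; what a row does not reach only later rows make up. Full scale, the value 1, is 30 cm for a shift and 30 degrees for a turn. A row lasts 1/8 s, in which the tool goes at most 62.5 mm and 10.7 degrees, less where a joint would pass 70% of its speed; a pose out of reach is approached as far as the arm can. A call with a number of a shift or a turn outside -1 to 1 is refused whole. A call with a gripper value outside its range is refused whole. "grip" is the closure, from -1 (fully open) to 1 (shut), set as the call begins (left out, the last holds). The fingers move at their own pace and stop on an object; "newtons" is the grip in N (left out, the last holds). Time passes only in rows, so rows that repeat a pose let the fingers close. It gives the time, the measured TCP pose, the force, the opening and the grip force at its end, in the units of the state.
- bot.get_obs(): the state, without advancing time (a new reading comes with each control period).
- bot.grab_frame(name): name is "side" or "top"; returns the picture (420x560x3 uint8, blue, green, red); there is no depth.
- bot.camera_info(name): a dict with "K" (3x3 intrinsics, pixels), "rvec" (rotation vector, rad) and "tvec" (3), from world to camera coordinates, as OpenCV has them. Camera axes: x right, y down, z forward; pixel columns grow to the right and rows downward; lengths in mm; the calibration is good to about 2 mm. A picture is of the moment at which its call begins. camera_info takes no time and is no camera call.
- bot.finish_job(): hands the job in; it is judged then, once.
The state is a dict: "time": time; "joints": joint angles; "joint_velocities": joint speeds; "tau": joint torques, N m; "tcp_pos": TCP position; "ee_rot": TCP orientation; "contact_force": force on the tool from outside, world axes, zero at the start; "wrist_torque": the same for the moment, N m; "gripper_width": finger opening in mm; "grasp_force": force on a finger pad.
Only numpy, scipy, OpenCV 4.12 (cv2) and the standard library are available. Lean on these libraries where they do the work, as an engineer would, in place of code of your own. Each camera call takes 0.05 s, during which the arm holds its last target. There are 200 camera calls.

## Working session

There is one attempt and no reset: what is moved stays moved. The work goes in short steps, Python scripts to look and compute and a tool call to move; the robot and the scene stay as the last step left them, time stands still between calls to the robot, and variables do not carry over. Pictures are saved under pics/ and viewed, at most 10 in all, crops included, and the job is handed in when it is done.

Besides the shell and the picture viewer there is one more tool, called after "Emit:" in YAML: its name, and indented under it one key for each argument. step_arm: Moves the arm, as the interface text tells. Shift numbers are shares of 30 cm and turn numbers shares of 30 degrees, none past 1 either way. Its arguments: {"type":"object","properties":{"plan":{"type":"array"},"grip":{"type":"number"},"newtons":{"type":"number"}},"required":["plan"]}

```bash
mkdir -p pics; python3 - <<'E'
from bench import bot
import cv2
for n in("side","top"):
    cv2.imwrite(f"pics/{n}0.png",bot.grab_frame(n)); c=bot.camera_info(n); print(n,c)
o=bot.get_obs(); print(o["tcp_pos"],o["ee_rot"],o["gripper_width"],o["contact_force"])
E
```

```text
side {'K': array([[427.06736439,   0.        , 279.69217428],
       [  0.        , 427.06736439, 211.54439929],
       [  0.        ,   0.        ,   1.        ]]), 'rvec': array([ 0.39344523,  2.95460021, -0.73622836]), 'tvec': array([ 485.15152092, -124.03601176, 1169.81148346])}
top {'K': array([[479.92471204,   0.        , 271.12825696],
       [  0.        , 479.92471204, 211.75131833],
       [  0.        ,   0.        ,   1.        ]]), 'rvec': array([ 2.13183034, -2.11120985,  0.21030298]), 'tvec': array([  46.96707404,  527.99014745, 1541.91653678])}
[ 175.98792581 -520.80301506  244.82103671] [ 9.86759172e-01  1.62191470e-01 -4.28325605e-05 -5.10759173e-04] 85.59987270092813 [-0.52542884 -0.1057585   0.25312976]
```

View pics/side0.png

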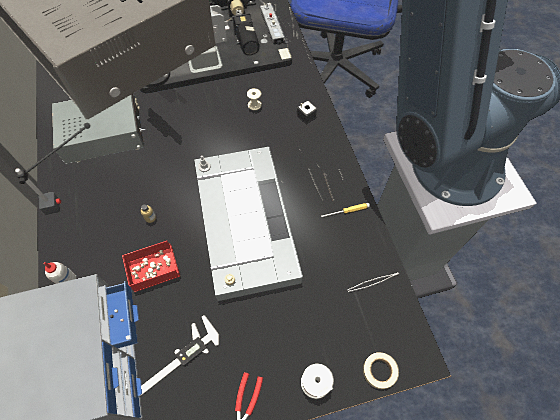

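View pics/top0.png

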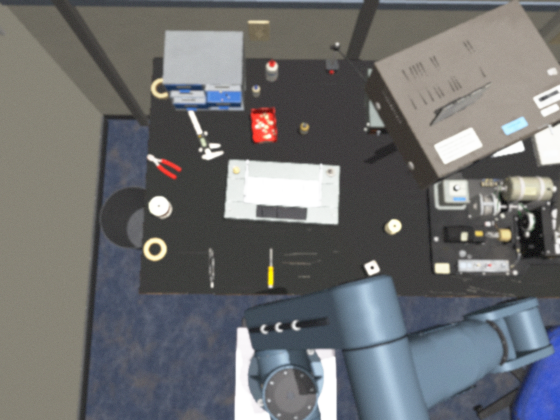

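The side view shows the case at about (195-300, 150-298) with its black groove at (258-290, 178-250). The top view shows the case at (225-340, 160-222) with the groove at (257-307, 205-220). The path between the arm and the groove looks clear at working height.

```bash
cat > h.py <<'E'
from bench import bot
import cv2, numpy as np
def ray(n,px):
    c=bot.camera_info(n); R=cv2.Rodrigues(c["rvec"])[0]
    p=cv2.undistortPoints(np.float64(px).reshape(-1,1,2),c["K"],None).reshape(-1,2)
    return -R.T@c["tvec"], np.c_[p,np.ones(len(p))]@R
def plane(n,px,z):
    o,d=ray(n,px); return o+d*((z-o[2])/d[:,2])[:,None]
def meet(a,b):
    (o,d),(q,e)=ray("top",[a]),ray("side",[b]); d=d[0];e=e[0]
    s=np.linalg.lstsq(np.c_[d,-e],q-o,rcond=None)[0]; u,v=o+s[0]*d,q+s[1]*e
    return (u+v)/2,np.linalg.norm(u-v)
E
python3 - <<'E'
from h import *
out=[]
for n,(x0,y0,x1,y1) in {"top":(215,150,350,230),"side":(185,140,310,305)}.items():
    im=cv2.imread(f"pics/{n}0.png"); g=cv2.cvtColor(im,cv2.COLOR_BGR2GRAY)
    m=(g>110).astype(np.uint8)*255; m=cv2.morphologyEx(m,cv2.MORPH_OPEN,np.ones((3,3)))
    for c in cv2.findContours(m[y0:y1,x0:x1],cv2.RETR_CCOMP,cv2.CHAIN_APPROX_NONE)[0]:
        if cv2.contourArea(c)<150: continue
        c=c+[x0,y0]; r=cv2.minAreaRect(c); b=cv2.boxPoints(r)
        ap=cv2.approxPolyDP(cv2.convexHull(c),3,True).reshape(-1,2)
        print(n,cv2.contourArea(c),"box",b.round(1).tolist(),"poly",ap.tolist())
        print("  z45",plane(n,b,45)[:,:2].round(1).tolist())
    k=4 if n=="top" else 3
    crop=np.clip((im[y0:y1,x0:x1].astype(float)/255)**.5*255,0,255).astype(np.uint8)
    cv2.imwrite(f"pics/{n}c.png",cv2.resize(crop,None,fx=k,fy=k,interpolation=cv2.INTER_CUBIC))
E
```

```text
top 6669.0 box [[223.10000610351562, 218.10000610351562], [226.89999389648438, 157.6999969482422], [341.6000061035156, 164.89999389648438], [337.8999938964844, 225.3000030517578]] poly [[228, 161], [338, 165], [338, 223], [224, 217]]
  z45 [[505.5, 211.4], [714.8, 204.5], [693.6, -186.1], [485.2, -169.6]]
top 555.0 box [[255.60000610351562, 216.6999969482422], [256.29998779296875, 204.5], [306.5, 207.39999389648438], [305.79998779296875, 219.6999969482422]] poly [[256, 210], [258, 205], [306, 209], [306, 216], [261, 217]]
  z45 [[511.3, 103.5], [552.9, 101.8], [544.6, -65.9], [503.0, -63.3]]
side 11086.0 box [[191.10000610351562, 159.3000030517578], [278.6000061035156, 143.89999389648438], [302.5, 279.3999938964844], [215.0, 294.8999938964844]] poly [[269, 147], [289, 203], [301, 277], [215, 294], [195, 159]]
  z45 [[695.6, -177.4], [460.9, -166.5], [508.2, 214.1], [706.2, 197.7]]
side 468.0 box [[264.1000061035156, 213.5], [282.8999938964844, 208.8000030517578], [290.20001220703125, 237.6999969482422], [271.3999938964844, 242.39999389648438]] poly [[282, 209], [290, 237], [272, 241], [266, 217]]
  z45 [[550.4, 27.8], [502.4, 27.2], [506.7, 107.1], [553.0, 107.2]]
```

View pics/topc.png

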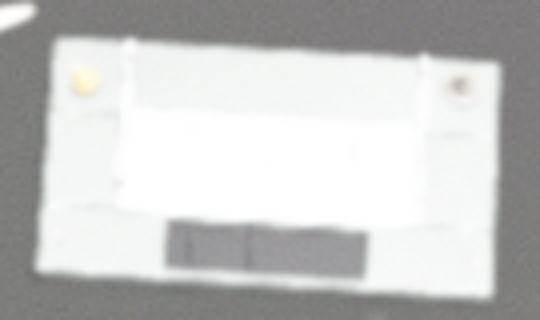

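View pics/sidec.png

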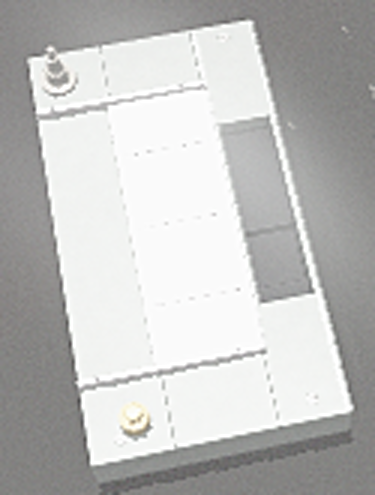

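The top crop shows the groove at crop (167-367, 222-278) with seams at x≈190 and x≈248. The side crop shows the groove from (218,126) to (313,295) with one seam near (275,232). Both suggest a notch towards the left (+y) part, which I'll confirm by touch.

```bash
python3 - <<'E'
from h import *
from scipy.spatial.transform import Rotation as R
T=lambda p:(np.float64(p)+.5)/4-.5+[215,150]
S=lambda p:(np.float64(p)+.5)/3-.5+[185,140]
case_t=T([(500,62),(55,38),(37,270),(494,297)]) # RR,RL,FL,FR
case_s=S([(28,58),(90,465),(352,410),(250,20)])
gr_t=T([(367,232),(167,222),(165,268),(365,278)]); gr_s=S([(220,126),(260,304),(313,295),(272,117)])
for nm,a,b in(("case",case_t,case_s),("groove",gr_t,gr_s)):
    for i in range(4): 
        p,e=meet(a[i],b[i]); print(nm,p.round(1),round(e,1))
    for n,q in(("top",a),("side",b)):
        p=plane(n,q,45); print(n,p[:,:2].round(1).tolist(),p.mean(0).round(1))
print("seams top z30",plane("top",T([(190,248),(248,250)]),30).round(1), "side",plane("side",S([(275,232)]),30).round(1))
for n in("top","side"): print(n,"cam",ray(n,[[0,0]])[0].round())
o=bot.get_obs(); print(R.from_quat(o["ee_rot"]).as_matrix().round(3))
E
```

```text
case [ 690.3 -178.3   44.6] 5.0
case [707. 199.  52.] 1.3
case [507.9 208.4  50.3] 0.0
case [ 490.1 -170.9   39.1] 2.0
top [[692.6, -179.3], [709.8, 199.3], [508.9, 208.9], [490.0, -170.6]] [600.3  14.6  45. ]
side [[688.1, -176.5], [706.9, 197.0], [507.1, 206.7], [490.3, -166.0]] [598.1  15.3  45. ]
groove [543.4 -65.2  45.4] 1.2
groove [551.7 101.7  40.5] 0.1
groove [510.6 104.   41. ] 4.3
groove [501.2 -61.5  49.8] 6.6
top [[544.0, -65.5], [550.8, 101.6], [511.7, 102.6], [504.9, -63.6]] [527.8  18.8  45. ]
side [[542.8, -65.0], [552.1, 103.7], [509.6, 107.1], [497.8, -62.3]] [525.6  20.9  45. ]
seams top z30 [[531.8  82.3  30. ]
 [530.6  33.5  30. ]] side [[522.   37.5  30. ]]
top cam [ 221.   57. 1614.]
side cam [648. 506. 971.]
[[ 0.947  0.32  -0.   ]
 [ 0.32  -0.947  0.001]
 [ 0.    -0.001 -1.   ]]
```

Emit:
step_arm:
  plan:
    - [[0.2, -0.15, 0, 0], [0.4, -0.31, 0, 0.2], [0.6, -0.46, 0, 0.4], [0.83, -0.635, 0, 0.6], [0.83, -0.635, 0, 0.712], [0.83, -0.635, 0, 0.712], [0.83, -0.635, 0, 0.712]]
  grip: 1

```text
time: 0.98
tcp_pos: [350.9, -261.0, 245.2]
ee_rot: [1.0, -0.023, -0.0, 0.0]
contact_force: [-0.4, -0.1, 0.8]
gripper_width: -0.4
grasp_force: 0.0
```

```bash
cat > go.py <<'E'
# target: s along groove, TCP z
from h import *; import sys
from scipy.spatial.transform import Rotation as R
Y=-np.radians(2.65)
def show(s,tip):
    o=bot.get_obs(); M=R.from_quat(o["ee_rot"]).as_matrix(); p=np.array(o["tcp_pos"])
    g=np.array([527.0-np.sin(Y)*s, 19.5+np.cos(Y)*s, tip+14])
    print("t",round(o["time"],2),"tcp",p.round(1),"w",round(o["gripper_width"],1),"F",np.round(o["contact_force"],1))
    print("frac",(M.T@(g-p)/300).round(4),"turn",round((np.degrees(np.arctan2(M[1,0],M[0,0]))-np.degrees(Y))/30,4),"tilt",M[:,2].round(4))
show(float(sys.argv[1]),float(sys.argv[2]))
E
python3 go.py -20 80
```

```text
t 0.97 tcp [ 350.9 -261.   245.2] w -0.4 F [-0.4 -0.1  0.8]
frac [ 0.5438 -0.8943  0.5037] turn 0.001 tilt [-3.e-04 -1.e-04 -1.e+00]
```

Emit:
step_arm:
  plan:
    - [[0.1, -0.17, 0.08, 0], [0.2, -0.34, 0.16, 0], [0.32, -0.52, 0.24, 0], [0.43, -0.7, 0.32, 0], [0.544, -0.894, 0.4, 0], [0.544, -0.894, 0.5, 0], [0.544, -0.894, 0.5, 0], [0.544, -0.894, 0.5, 0]]

```text
time: 1.98
tcp_pos: [526.7, -2.2, 95.9]
ee_rot: [1.0, -0.024, 0.0, 0.0]
contact_force: [0.0, -1.1, 0.4]
gripper_width: -0.4
grasp_force: 0.0
```

```bash
python3 go.py -20 40; python3 - <<'E'
from h import *
a=bot.grab_frame("side")[130:290,180:360]; b=bot.grab_frame("top")[140:240,210:350]
a=cv2.resize(a,(540,480)); b=cv2.resize(b,None,fx=1.8,fy=1.8); c=np.zeros((480,800,3),np.uint8); c[:,:540]=a; c[:180,540:792]=b
cv2.imwrite("pics/c1.png",c)
E
```

```text
t 1.98 tcp [526.7  -2.2  95.9] w -0.4 F [ 0.  -1.1  0.4]
frac [-0.0024 -0.0058  0.1397] turn -0.0044 tilt [ 2.e-04 -2.e-04 -1.e+00]
```

View pics/c1.png

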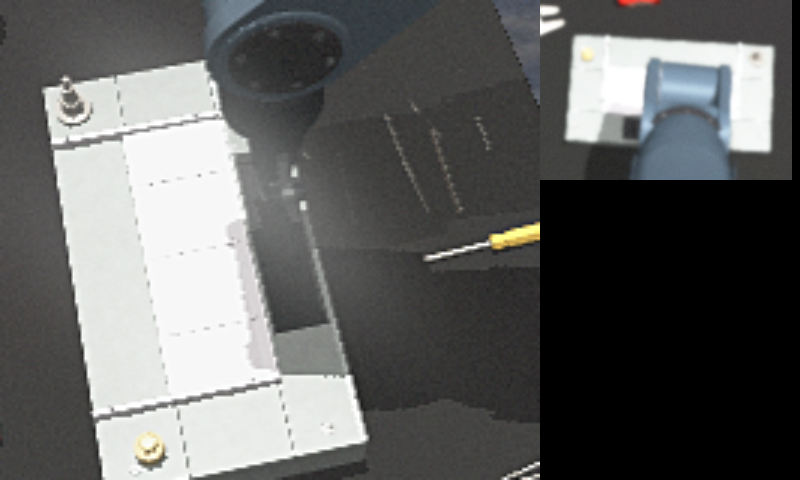

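The fingertip is over the groove, with its tip near crop (290,195). It lines up between the walls, so I'll descend.

Emit:
step_arm:
  plan:
    - [[-0.002, -0.006, 0.06, -0.004], [-0.002, -0.006, 0.12, -0.004], [-0.002, -0.006, 0.15, -0.004], [-0.002, -0.006, 0.155, -0.004], [-0.002, -0.006, 0.155, -0.004]]

```text
time: 2.7
tcp_pos: [526.3, 1.1, 49.1]
ee_rot: [1.0, -0.022, 0.0, 0.0]
contact_force: [0.0, -0.8, -0.5]
gripper_width: 0.1
grasp_force: 0.0
```

```bash
python3 go.py -20 30
```

```text
t 2.7 tcp [526.3   1.1  49.1] w 0.1 F [ 0.  -0.8 -0.5]
frac [-0.0005  0.0053  0.0169] turn 0.0024 tilt [ 3.e-04 -0.e+00 -1.e+00]
```

Emit:
step_arm:
  plan:
    - [[0, 0, 0.008, 0], [0, 0, 0.013, 0], [0, 0, 0.015, 0], [0, 0, 0.015, 0]]

```text
time: 3.2
tcp_pos: [526.1, 1.2, 44.3]
ee_rot: [1.0, -0.022, -0.0, -0.0]
contact_force: [-0.1, -0.2, -0.4]
gripper_width: -0.1
grasp_force: 0.0
```

Emit:
step_arm:
  plan:
    - [[0, 0, 0.002, 0], [0, 0, 0.002, 0]]

```text
time: 3.45
tcp_pos: [526.2, 1.2, 44.1]
ee_rot: [1.0, -0.022, 0.0, 0.0]
contact_force: [-1.7, 1.3, 5.7]
gripper_width: 0.1
grasp_force: 2.8
```

Emit:
step_arm:
  plan:
    - [[0, 0, 0.002, 0], [0, 0, 0.002, 0]]

```text
time: 3.7
tcp_pos: [526.2, 1.2, 44.0]
ee_rot: [1.0, -0.022, 0.0, 0.0]
contact_force: [-4.6, 0.7, 13.8]
gripper_width: 0.6
grasp_force: 7.1
```

Emit:
step_arm:
  plan:
    - [[0, 0, -0.0028, 0], [0, 0, -0.0028, 0]]

```text
time: 3.95
tcp_pos: [526.2, 1.2, 44.1]
ee_rot: [1.0, -0.022, 0.0, 0.0]
contact_force: [-0.3, -0.2, 4.1]
gripper_width: -0.2
grasp_force: 2.1
```

Emit:
step_arm:
  plan:
    - [[0, -0.015, 0, 0], [0, -0.03, 0, 0], [0, -0.045, 0, 0], [0, -0.06, 0, 0]]

```text
time: 4.45
tcp_pos: [527.1, 19.4, 44.1]
ee_rot: [1.0, -0.022, 0.0, 0.0]
contact_force: [0.3, -4.0, 5.6]
gripper_width: 0.2
grasp_force: 2.6
```

Slightly heavy; I'll ease off a little and continue.

Emit:
step_arm:
  plan:
    - [[0, 0, -0.0008, 0], [0, -0.012, -0.0008, 0], [0, -0.024, -0.0008, 0], [0, -0.036, -0.0008, 0]]

```text
time: 4.95
tcp_pos: [527.3, 30.2, 44.1]
ee_rot: [1.0, -0.022, -0.0, -0.0]
contact_force: [-1.7, -1.5, 2.8]
gripper_width: 0.3
grasp_force: 1.0
```

Emit:
step_arm:
  plan:
    - [[0, -0.01, 0, 0], [0, -0.02, 0, 0], [0, -0.02, 0, 0]]

```text
time: 5.32
tcp_pos: [527.5, 36.3, 44.1]
ee_rot: [1.0, -0.022, -0.0, -0.0]
contact_force: [0.6, 0.1, 0.6]
gripper_width: 0.1
grasp_force: 0.4
```

Emit:
step_arm:
  plan:
    - [[0, -0.01, 0, 0], [0, -0.02, 0, 0], [0, -0.02, 0, 0]]

```text
time: 5.7
tcp_pos: [527.9, 42.2, 44.1]
ee_rot: [1.0, -0.022, -0.0, -0.0]
contact_force: [-0.1, 0.3, 0.1]
gripper_width: 0.3
grasp_force: 0.0
```

Emit:
step_arm:
  plan:
    - [[0, -0.01, 0, 0], [0, -0.02, 0, 0], [0, -0.02, 0, 0]]

```text
time: 6.08
tcp_pos: [528.2, 48.1, 44.2]
ee_rot: [1.0, -0.022, 0.0, -0.0]
contact_force: [0.9, 0.2, -0.1]
gripper_width: -0.0
grasp_force: 0.0
```

Emit:
step_arm:
  plan:
    - [[0, -0.01, 0, 0], [0, -0.02, 0, 0], [0, -0.02, 0, 0]]

```text
time: 6.45
tcp_pos: [528.5, 54.1, 44.2]
ee_rot: [1.0, -0.022, -0.0, -0.0]
contact_force: [0.2, 0.1, -0.5]
gripper_width: 0.0
grasp_force: 0.0
```

Emit:
step_arm:
  plan:
    - [[0, -0.012, 0, 0], [0, -0.012, 0.002, 0], [0, -0.012, 0.002, 0]]

```text
time: 6.82
tcp_pos: [528.6, 57.5, 43.5]
ee_rot: [1.0, -0.022, -0.0, 0.0]
contact_force: [0.1, 0.1, 0.8]
gripper_width: 0.1
grasp_force: 0.0
```

Emit:
step_arm:
  plan:
    - [[0, 0, 0.002, 0], [0, 0, 0.002, 0]]

```text
time: 7.08
tcp_pos: [528.6, 57.5, 42.9]
ee_rot: [1.0, -0.023, -0.0, -0.0]
contact_force: [0.8, 0.4, -1.2]
gripper_width: -0.4
grasp_force: 0.0
```

The tip is inside the notch. I'll go down to the plate.

Emit:
step_arm:
  plan:
    - [[0, 0, 0.004, 0], [0, 0, 0.008, 0], [0, 0, 0.012, 0], [0, 0, 0.014, 0], [0, 0, 0.014, 0]]

```text
time: 7.7
tcp_pos: [528.6, 57.5, 38.7]
ee_rot: [1.0, -0.022, -0.0, -0.0]
contact_force: [-0.5, 0.2, -0.5]
gripper_width: 0.1
grasp_force: 0.0
```

Emit:
step_arm:
  plan:
    - [[0, 0, 0.003, 0], [0, 0, 0.003, 0]]

```text
time: 7.95
tcp_pos: [528.7, 57.5, 38.0]
ee_rot: [1.0, -0.022, 0.0, -0.0]
contact_force: [0.4, -1.4, 1.3]
gripper_width: -0.4
grasp_force: 0.6
```

Plate contact is at TCP 38.0, as expected. Pressing now.

Emit:
step_arm:
  plan:
    - [[0, 0, 0.004, 0], [0, 0, 0.008, 0], [0, 0, 0.012, 0], [0, 0, 0.016, 0], [0, 0, 0.02, 0], [0, 0, 0.023, 0], [0, 0, 0.023, 0]]

```text
time: 8.82
tcp_pos: [528.7, 57.5, 31.2]
ee_rot: [1.0, -0.022, 0.0, -0.0]
contact_force: [-1.1, 0.4, 4.8]
gripper_width: 0.0
grasp_force: 2.1
```

Emit:
step_arm:
  plan:
    - [[0, 0, 0.003, 0], [0, 0, 0.005, 0], [0, 0, 0.005, 0]]

```text
time: 9.2
tcp_pos: [528.7, 57.5, 30.0]
ee_rot: [1.0, -0.022, 0.0, -0.0]
contact_force: [-2.6, 0.0, 10.0]
gripper_width: -0.1
grasp_force: 5.0
```

Emit:
step_arm:
  plan:
    - [[0, 0, 0.002, 0], [0, 0, 0.003, 0], [0, 0, 0.003, 0], [0, 0, 0.003, 0]]

```text
time: 9.7
tcp_pos: [528.8, 57.6, 29.9]
ee_rot: [1.0, -0.022, 0.0, 0.0]
contact_force: [-6.6, 0.4, 21.4]
gripper_width: 0.0
grasp_force: 11.0
```

```bash
python3 - <<'E'
from h import *
a=bot.grab_frame("side")[130:310,180:380]
cv2.imwrite("pics/c2.png",cv2.resize(a,(600,540)))
E
```

```text
(no output)
```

View pics/c2.png

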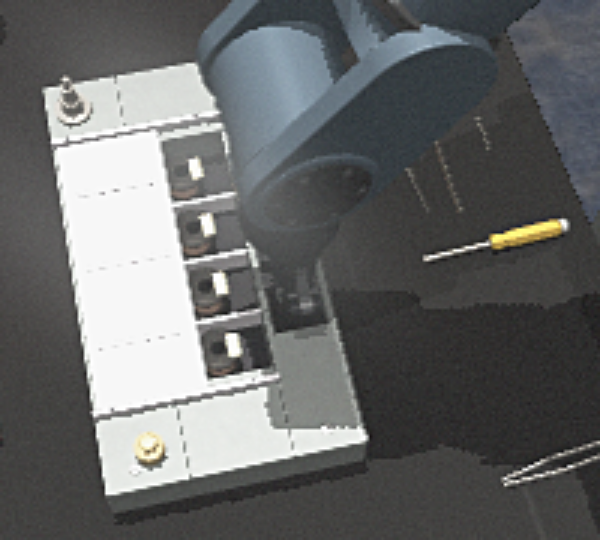

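The picture shows the cover slid back, from its old edge near crop x≈230-270 to about x≈160-205. The spools are exposed, and the weight and mandrel are in place. The hard stop at TCP 29.9 means the catch is fully down, so I'll withdraw straight up.

Emit:
step_arm:
  plan:
    - [[0, 0, -0.01, 0], [0, 0, -0.05, 0], [0, 0, -0.15, 0], [0, 0, -0.3, 0], [0, 0, -0.45, 0], [0, 0, -0.6, 0], [0, 0, -0.7, 0], [0, 0, -0.7, 0]]

```text
time: 10.75
tcp_pos: [529.5, 57.6, 241.2]
ee_rot: [1.0, -0.022, 0.002, -0.0]
contact_force: [-0.3, -0.1, -0.4]
gripper_width: -0.5
grasp_force: 0.0
```

Emit:
step_arm:
  plan:
    - [[-0.1, 0.15, 0, 0], [-0.2, 0.3, 0, 0], [-0.3, 0.45, 0, 0], [-0.4, 0.6, 0, 0], [-0.5, 0.75, 0, 0], [-0.5, 0.85, 0, 0], [-0.5, 0.85, 0, 0], [-0.5, 0.85, 0, 0]]

```text
time: 11.75
tcp_pos: [367.1, -189.9, 238.0]
ee_rot: [1.0, -0.023, -0.001, -0.0]
contact_force: [0.5, -0.4, -0.4]
gripper_width: -0.0
grasp_force: 0.0
```

```bash
python3 - <<'E'
from h import *
a=bot.grab_frame("side")
cv2.imwrite("pics/c3.png",cv2.resize(a[60:400,150:420],(476,600)))
g=bot.get_obs();print(g["tcp_pos"],g["contact_force"])
E
```

```text
[ 367.22399333 -189.6863296   238.15898526] [0.52204809 1.28061562 0.79107348]
```

View pics/c3.png

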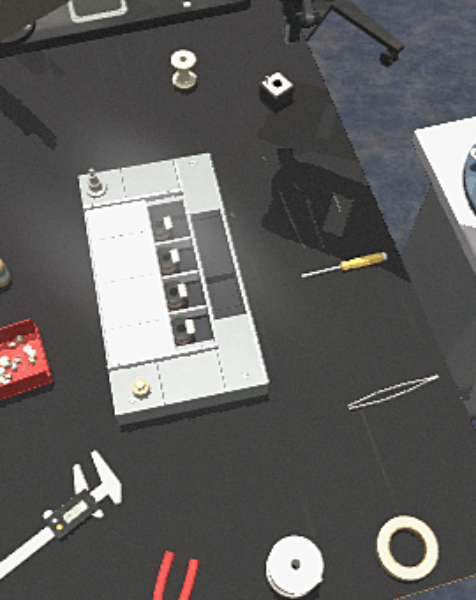

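The cover stays fully open (front edge at crop x≈150-175), and the loose things are where they were. The arm is clear, so I'm handing in.

```bash
python3 -c "
from bench import bot
print(bot.finish_job())"
```

```text
the job is handed in; nothing more can be done
None
```

I found the catch by touch about 38 mm left of the groove's middle and pressed it down to its hard stop; the cover slid open and stayed open, the loose things look undisturbed, and the arm is clear with the job handed in at about 12 s.

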